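# Eject a composite cylinder from its mould and rack it

### The arm

A 6-joint arm with a two-finger parallel gripper is mounted at the origin on the work surface. World frame = base frame: x ahead of the robot, y to its left, z up, the work surface at z = 0. Lengths are in m, angles in rad, forces in N, time in s.
With the tool pointing down it reaches from about 0.375 to 0.9 m from the base axis. Payload 3.1 kg.
Tool frame: the origin (TCP) lies on the front face of the gripper's body, between the roots of the fingers; the fingertips stand 73 mm ahead of it and the grasp point (between the pads) lies 54 mm ahead of it (manip.finger_overhang is the distance from the TCP to the fingertips, in m); z points along the fingers, y is the direction in which the jaws open and shut (so a half turn about z gives the same grasp; the last joint's range is limited). The gripper opens to 85 mm and grips with 20 to 120 N. Pads are 22 mm wide; open, the fingers measure 114 mm over their backs; the gripper's body (76 mm by 85 mm) begins 54 mm behind the grasp point. The pads swing forward as they close: fully open they stand 13 mm farther back than shut.
Start: joints at [0.999, 0.527, 1.433, -0, 1.181, -0.178], TCP at [0.24, 0.577, 0.304] pointing down, gripper open.
Joint ranges: [-3.08, 3.08], [-0.75, 2.2], [0.22, 2.44], [-1.43, 4.57], [0, 2.65], [-2.85, 2.85]. Speed limits (rad/s): [2.79, 2.79, 3.14, 3.14, 3.14, 3.14].

### API

Orientations are given as a unit quaternion [x, y, z, w].
In Python, from station import manip gives the robot as it stands.
- The arm moves only by the tool apply_moves, never from a script. Its argument "increments" is a list that holds one entry, the list of rows, each a list of 4 numbers: the shift along the tool's x, y, z in m, then the turn about the tool's z in degrees. In form: [[[dx, dy, dz, spin], ...]]. A call has 1 to 5 rows; each row shifts and turns the pose as measured when the row begins, along the tool's axes as they then stand; what a row does not reach is not made up. A row lasts 1/10 s, in which the tool goes at most 50 mm and 8.59 degrees, less where a joint would pass 70% of its speed; a pose out of reach is approached as far as the arm can. A call with a gripper value outside its range is refused whole. "fingers" is the opening, from 0 (shut) to 1 (fully open), set as the call begins (left out, the last holds). The fingers move at their own pace and stop on an object; "newtons" is the grip in N (left out, the last holds). Time passes only in rows, so rows that do not move let the fingers close. It gives the time, the measured TCP pose, the force and the opening at its end, in the units of the state.
- manip.sense(): the state, without advancing time (a new reading comes with each control period).
- manip.snapshot(name): name is "side" or "top"; returns (picture, depth): 400x640x3 uint8, red, green, blue; 400x640 float32, m along the optical axis (not along the pixel's ray), 0 where there is no reading.
- manip.camera_model(name): a dict with "mtx" (3x3 intrinsics, pixels), "R" (3x3) and "t" (3): a world point X has camera coordinates R X + t. Camera axes: x right, y down, z forward; pixel columns grow to the right and rows downward; lengths in m; the calibration is good to about 2 mm. A picture is of the moment at which its call begins. camera_model takes no time and is no camera call.
- manip.sign_off(): hands the job in, once; it reports no verdict.
The state is a dict: "t": time; "q": joint angles; "qd": joint speeds; "tau": joint torques, N m; "tcp_pos": TCP position; "tool_rot": TCP orientation; "force": force on the tool from outside, world axes, zero at the start; "ft_torque": the same for the moment, N m; "finger_gap": opening from 0.0 (shut) to 1.0 (fully open).
Only numpy, scipy, OpenCV 4.12 (cv2) and the standard library are available. Lean on these libraries where they do the work, as an engineer would, in place of code of your own. Each camera call takes 0.05 s, during which the arm holds its last target.

### The job

Use the extruder's hand-pushed ram to drive the mushroom-composite test cylinder right out of its mould onto the run-out rails, without pulling at it with the fingers while it is in the mould. Lay the cylinder gently in the one empty V rest of the steel tray, roughly centred and not dropped, and leave the ram drawn fully back for the next mould. Leave the finished cylinders and the rest of the bench as they are.

Things in the scene. Friction and masses are not known exactly. Their poses are not given: they have to be found in the camera images.
- extruder: bench extruder, fixed: aluminium base 290 x 90 mm, 20 mm high, carrying in line a grey bearing housing for the ram (x -110 to -60 mm, 102 mm high), a clamped steel mould, a U-shaped yoke plate and two run-out rails. Origin on the bench under the middle of the mould; x = the way the ram pushes the cylinder out, z up. The axis of ram and bore is along x, at y = 0, 78 mm above the bench.
- bore (a point): middle of the mould's bore, on its axis. Steel tube 71 mm outside, bore 53 mm, from x -37 to 38 mm of the extruder; its flange bears on the yoke plate (to x 44 mm, 108 mm high, open at the top). A strap 108 mm wide with two black knobs, up to 137 mm high, holds the mould down. The cylinder is wholly out of mould and yoke when its middle is 84 mm or more along x from here.
- rails (a point): above the middle of the run-out, on the bore's axis, 98 mm along the extruder's x: two round steel rails, x 41 to 162 mm, 48 mm wide over both, tops 57 mm above the bench, with an end stop (x 157 to 165 mm, 68 mm high). A cylinder lying on them has its axis 75 mm above the bench, and is free on both sides, to be taken from above.
- ram (a joint): how far the ram is pushed in, m: 0 = drawn fully back, 0.104 = fully in (stops at both ends; starts 0 to 0.012). Fully in, the piston's face stands 54 mm along the extruder's x and the middle of the cylinder it has pushed at 94 mm or a little more. It slides with 6 to 9 N of friction and stays where it is left.
- ram_knob (a point): centre of the outer, pushing face of the ram's black palm knob: an upright disc 60 mm across, 14 mm thick (from this face towards the extruder's x), on a 16 mm steel rod, axis 78 mm above the bench. This face is at x = -264 mm of the extruder with the ram back, -160 mm with it in, when some 37 mm stay free between knob and bearing. Nothing is under the knob.
- cylinder: brown, cork-like dried composite cylinder, 50 mm in diameter and 80 mm long, about 0.07 kg, lying loosely in the mould, its front end showing a few mm out of the yoke. Origin at its middle, x along its axis.
- tray: shallow stainless steel tray, fixed, 262 (x) x 120 (y) mm with a rim 12 mm high, holding three V rests in a row along its x, 80 mm apart. Origin on the bench under its middle.
- rest_c: the empty V rest (white plastic, 66 mm long, 44 mm wide, 24 mm high, fixed in the tray). Any of the tray's three places. Origin at the middle of its underside, which is 4 mm above the bench; x = the axis of a cylinder lying in it. A cylinder lies in it with its axis 38 mm above this origin and stands free of it on both sides.
- rest_a: one of the two other V rests, alike, holding finished_1
- rest_b: one of the two other V rests, alike, holding finished_2
- finished_1: bystander: a finished cylinder like the other, in V rest rest_a; origin at its middle, x along its axis
- finished_2: bystander: a finished cylinder like the other, in V rest rest_b; origin at its middle, x along its axis
- spare_mould: bystander: an empty steel mould tube standing on the bench, 88 mm across its flange, 75 mm high, origin under its middle
- flask: bystander: conical glass flask, 82 mm across, 124 mm high, origin under its middle
- bottle: bystander: amber bottle, 62 mm across, 140 mm high, origin under its middle
- petri_dishes: bystander: stack of glass dishes, 95 mm across, 34 mm high, origin under its middle
There are look-alikes about, which are no part of the job. What is shaped like the cylinder but turquoise is not meant.

How it is judged:
By the outcome, as a careful person would: the job done as asked, in the order asked, and still so for the second after the job is handed in, with the robot touching nothing.
It also fails if it takes over 72 s, if anything falls off the work surface, if the arm or the gripper's body presses on something with over 40 N, if the wrist force passes 120 N, or if a joint passes its speed limit or range.

## Working session

There is one attempt and no reset: what is moved stays moved. The work goes in short steps, Python scripts to look and compute and a tool call to move; the robot and the scene stay as the last step left them, time stands still between calls to the robot, and variables do not carry over. Pictures are saved under pics/ and viewed, and the job is handed in when it is done.

Besides the shell and the picture viewer there is one more tool, called after "Request:" as name(argument=value, ...) on one line, values as JSON. apply_moves: Moves the arm, as the interface text tells. Its arguments: {"type":"object","properties":{"increments":{"type":"array","items":{"type":"array","items":{"type":"array","items":{"type":"number"}}}},"fingers":{"type":"number"},"newtons":{"type":"number"}},"required":["increments"]}

```bash
ls; mkdir -p pics; python3 - <<'E'
from station import manip
import cv2,numpy as np
for n in("side","top"):
    im,d=manip.snapshot(n); np.savez(f"pics/{n}0.npz",im=im,d=d); cv2.imwrite(f"pics/{n}0.png",im[:,:,::-1])
    c=manip.camera_model(n); print(n,c["mtx"].round(1).tolist(),"C",(-c["R"].T@c["t"]).round(3),"fwd",c["R"][2].round(3))
print(manip.sense())
E
```

```text
pics
side [[426.9, 0.0, 319.8], [0.0, 426.9, 199.6], [0.0, 0.0, 1.0]] C [-0.105  0.708  0.666] fwd [ 0.563 -0.643 -0.519]
top [[443.8, 0.0, 323.0], [0.0, 443.8, 203.4], [0.0, 0.0, 1.0]] C [ 0.46  -0.054  1.156] fwd [ 0.07   0.022 -0.997]
{'t': 0.1, 'q': array([ 9.98481013e-01,  5.28414529e-01,  1.43378268e+00,  1.79640190e-05,
        1.18139963e+00, -1.78528463e-01]), 'qd': array([-0.00012425, -0.00278919, -0.0022324 ,  0.00123458,  0.00033307,
        0.00067201]), 'tau': array([-3.48156809e-04, -4.43303490e+01, -1.78585285e+01, -2.04801108e-04,
        3.83257153e-03,  9.51451984e-08]), 'tcp_pos': array([0.23951289, 0.5767387 , 0.30300323]), 'tool_rot': array([ 1.95626981e-01,  9.80677868e-01, -9.29254905e-04, -3.75160274e-04]), 'force': array([ 0.1285548 , -0.77521376,  0.42727545]), 'ft_torque': array([-0.00475547,  0.00207944, -0.05080282]), 'finger_gap': 0.9953799881261468}
```

View pics/side0.png

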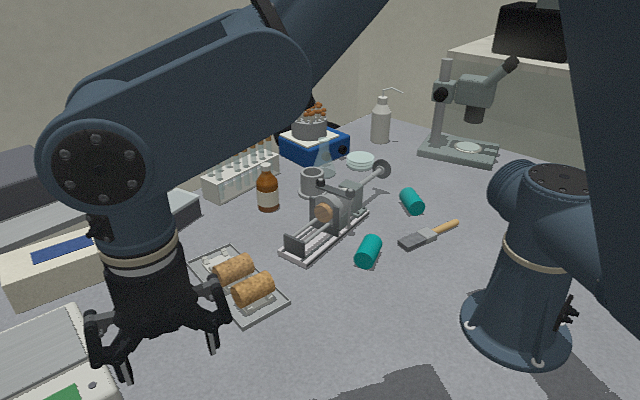

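View pics/top0.png

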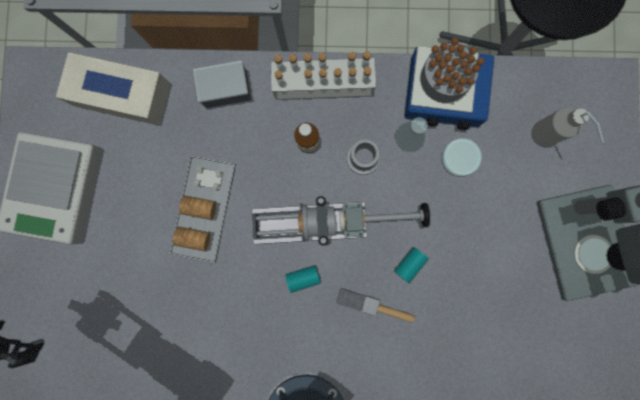

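Top view (640x400): the extruder lies along the picture's row ~220. The black knob is at (425,215), the strap knobs at (321,202) and (322,240), and the end stop at (255,226). The tray is at about (203,208), with its empty rest at (209,179).

Possible mix-ups for the cylinder:
- brown end in the yoke at about (305,220), which is the target
- finished cylinders at (197,208) and (190,238)
- turquoise pieces at (302,279) and (411,265)

I chose the one in the mould and will check it in a crop.

```bash
cat > h.py <<'E'
import numpy as np,cv2
from station import manip
def ray(n,u,v,z):
    c=manip.camera_model(n);R,t=c["R"],c["t"];C=-R.T@t
    d=R.T@np.linalg.inv(c["mtx"])@np.array([u,v,1.]);return C+d*(z-C[2])/d[2]
def cloud(n,d):
    c=manip.camera_model(n);R,t=c["R"],c["t"]
    v,u=np.mgrid[0:d.shape[0],0:d.shape[1]]
    p=np.stack([u,v,np.ones_like(u)],-1)@np.linalg.inv(c["mtx"]).T*d[...,None]
    return (p-t)@R
def px(n,X):
    c=manip.camera_model(n);p=c["mtx"]@(c["R"]@np.asarray(X,float)+c["t"]);return p[:2]/p[2]
E
python3 - <<'E'
from h import *
im=np.load("pics/top0.npz");P=cloud("top",im["d"]);a=im["im"]
cv2.imwrite("pics/c1.png",np.vstack([cv2.resize(a[185:260,235:445,::-1],None,fx=3.6,fy=3.6,interpolation=cv2.INTER_CUBIC),cv2.resize(np.load("pics/side0.npz")["im"][145:270,190:400,::-1],(756,300),interpolation=cv2.INTER_CUBIC)]))
for (u,v) in [(425,215),(425,210),(425,220),(395,216),(355,220),(321,202),(322,240),(305,220),(255,226),(280,223),(209,179),(197,208),(190,238),(500,300),(230,300)]: print((u,v),P[v,u].round(3))
E
```

```text
(425, 215) [ 0.512 -0.272  0.107]
(425, 210) [ 0.524 -0.272  0.105]
(425, 220) [ 0.501 -0.273  0.104]
(395, 216) [ 0.509 -0.205  0.086]
(355, 220) [ 0.496 -0.108  0.102]
(321, 202) [ 0.534 -0.027  0.136]
(322, 240) [ 0.447 -0.032  0.134]
(305, 220) [0.492 0.01  0.123]
(255, 226) [0.476 0.136 0.064]
(280, 223) [0.486 0.08  0.021]
(209, 179) [0.596 0.271 0.011]
(197, 208) [0.517 0.281 0.067]
(190, 238) [0.442 0.296 0.064]
(500, 300) [ 0.306 -0.488 -0.001]
(230, 300) [ 0.284  0.206 -0.005]
```

View pics/c1.png

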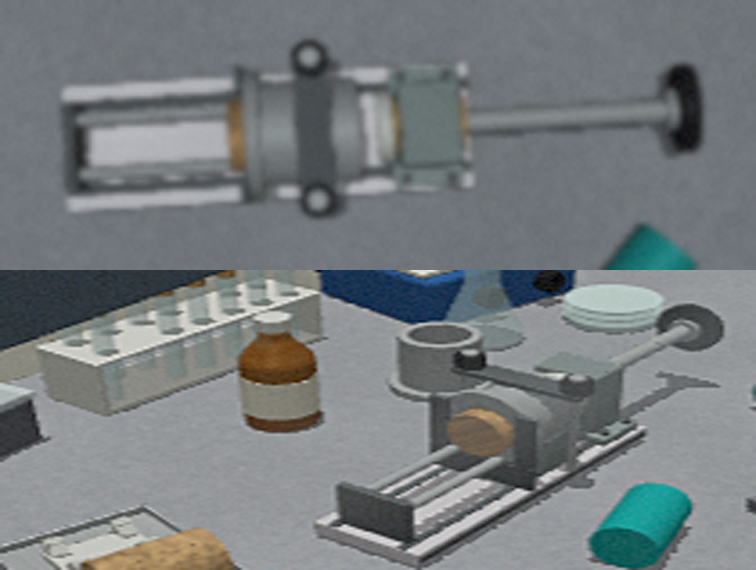

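The crop shows the brown end face in the yoke, with the rails and end stop on the tray side. That confirms the target. Next I'll fit the poses.

```bash
python3 - <<'E'
from h import *
D=np.load("pics/top0.npz");P=cloud("top",D["d"]);a=D["im"].astype(int)
X,Y,Z=P[...,0],P[...,1],P[...,2]
def reg(u0,u1,v0,v1,m):
    k=np.zeros(Z.shape,bool);k[v0:v1,u0:u1]=1;return P[k&m]
def show(n,q): print(n,len(q),"mean",q.mean(0).round(4),"min",q.min(0).round(3),"max",q.max(0).round(3)); return q
rod=show("rod",reg(372,415,205,232,(Z>.07)))
br=show("bearing",reg(340,372,195,245,(abs(Z-.102)<.006)))
st=show("stop",reg(248,262,205,245,(Z>.045)))
kn=show("knob",reg(416,434,198,232,(Z>.05)))
for n,v0,v1 in(("sk1",195,210),("sk2",232,247)): show(n,reg(312,331,v0,v1,Z>.128))
b=show("base",reg(245,375,195,250,(Z>.010)&(Z<.03)))
print("base rect",cv2.minAreaRect(b[:,:2].astype(np.float32)*1000))
# tray
g=a.sum(2)
ti=reg(160,245,145,270,Z>.006); print("tray rect",cv2.minAreaRect(ti[:,:2].astype(np.float32)*1000),ti[:,:2].min(0),ti[:,:2].max(0))
hsv=cv2.cvtColor(D["im"],cv2.COLOR_RGB2HSV)
br_=(hsv[...,0]<22)&(hsv[...,1]>70)&(hsv[...,2]>70)
for n,v0,v1 in(("f1",193,223),("f2",223,256)):
    q=reg(168,222,v0,v1,br_&(Z>.03));show(n,q);t=q[q[:,2]>.05];print(cv2.minAreaRect(q[:,:2].astype(np.float32)*1000))
    vv,uu=np.nonzero(br_[v0:v1,168:222]);print(uu.mean()+168,vv.mean()+v0, cv2.minAreaRect(np.stack([uu+168,vv+v0],1).astype(np.float32)))
w=reg(190,228,162,196,(Z>.015));show("restc hi",w) if len(w) else 0
cv2.imwrite("pics/c2.png",cv2.resize(D["im"][145:270,155:245,::-1],None,fx=4.8,fy=4.8,interpolation=cv2.INTER_CUBIC))
E
```

```text
rod 284 mean [ 0.5062 -0.196   0.1098] min [ 0.46  -0.251  0.075] max [ 0.518 -0.054  1.156]
bearing 460 mean [ 0.4987 -0.102   0.1009] min [ 0.47  -0.127  0.096] max [ 0.528 -0.072  0.107]
stop 153 mean [0.4776 0.1334 0.0757] min [ 0.449 -0.054  0.047] max [0.506 0.144 1.156]
knob 258 mean [ 0.5126 -0.2668  0.114 ] min [ 0.46  -0.284  0.054] max [ 0.542 -0.054  1.156]
sk1 81 mean [ 0.5371 -0.0245  0.1459] min [ 0.46  -0.054  0.128] max [ 0.549 -0.013  1.156]
sk2 83 mean [ 0.4464 -0.0324  0.1329] min [ 0.436 -0.043  0.128] max [ 0.457 -0.022  0.141]
base 1772 mean [0.4847 0.0355 0.0196] min [ 0.431 -0.139  0.011] max [0.546 0.154 0.03 ]
base rect ((489.18096923828125, 7.516937255859375), (92.05767822265625, 289.7102966308594), 5.135286331176758)
tray rect ((540.799560546875, 190.556884765625), (295.3805847167969, 422.4429626464844), 16.604736328125) [ 0.37097816 -0.05406154] [0.65923058 0.3930015 ]
f1 580 mean [0.5192 0.2844 0.0638] min [ 0.46  -0.054  0.046] max [0.547 0.327 1.156]
((494.3552551269531, 135.53695678710938), (385.46307373046875, 44.73470687866211), 80.46728515625)
196.13620689655173 206.95689655172413 ((196.0192108154297, 206.90386962890625), (33.33973693847656, 17.846567153930664), 11.309932708740234)
f2 598 mean [0.4417 0.2959 0.0651] min [ 0.415 -0.054  0.041] max [0.469 0.338 1.156]
((438.2313232421875, 142.38580322265625), (391.7770690917969, 52.041412353515625), 88.64959716796875)
189.85117056856188 238.1421404682274 ((189.82077026367188, 238.1226348876953), (33.847660064697266, 18.36742401123047), 10.619654655456543)
restc hi 152 mean [0.5961 0.2697 0.0366] min [ 0.46  -0.054  0.015] max [0.628 0.308 1.156]
```

View pics/c2.png

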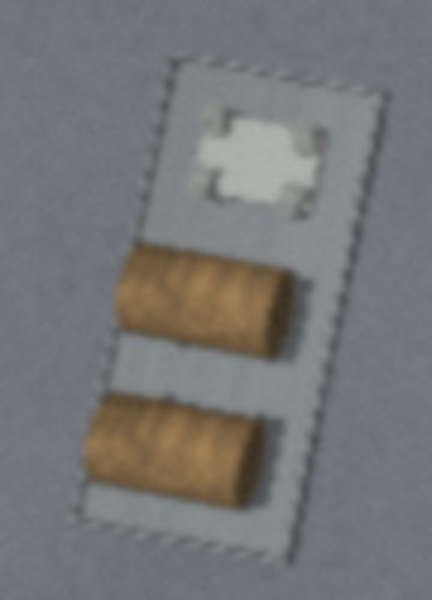

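```bash
python3 - <<'E'
from h import *
D=np.load("pics/top0.npz");d=D["d"];P=cloud("top",d);P[d==0]=np.nan
Z=P[...,2]
def reg(u0,u1,v0,v1,m):
    k=np.zeros(Z.shape,bool);k[v0:v1,u0:u1]=1;return P[k&m]
th=np.radians(5.05)
def fit(n,q,o): 
    ex=np.array([-np.sin(th),np.cos(th)]);ey=np.array([-ex[1],ex[0]])
    a=(q[:,:2]-o)@ex;b=(q[:,:2]-o)@ey
    print(n,len(q),"x",np.percentile(a,[1,5,50,95,99]).round(4),"y",np.percentile(b,[1,5,50,95,99]).round(4),"z",np.percentile(q[:,2],[5,50,95]).round(4),"slope deg",np.degrees(np.polyfit(a,b,1)[0]).round(2))
o=np.array([.4905,-.018])
rod=reg(372,413,205,232,(Z>.07)&(Z<.12))
fit("rod",rod,o)
fit("bearing",reg(340,372,195,245,abs(Z-.102)<.006),o)
fit("stop",reg(246,264,205,245,(Z>.055)&(Z<.08)),o)
fit("knob",reg(414,436,198,232,(Z>.05)&(Z<.12)),o)
fit("knobtop",reg(414,436,198,232,(Z>.09)&(Z<.12)),o)
fit("yoke",reg(296,310,195,245,(Z>.09)&(Z<.12)),o)
fit("sk1",reg(312,331,195,210,(Z>.128)&(Z<.2)),o)
fit("sk2",reg(312,331,232,247,(Z>.128)&(Z<.2)),o)
fit("base",reg(245,375,195,250,(Z>.010)&(Z<.03)),o)
t=reg(160,245,145,270,(Z>.006)&(Z<.1));print("tray rect",cv2.minAreaRect(t[:,:2].astype(np.float32)*1000))
k=np.zeros(Z.shape,np.uint8);k[145:270,160:245]=((Z>.004)&(Z<.1))[145:270,160:245]
k=cv2.morphologyEx(k,cv2.MORPH_CLOSE,np.ones((3,3)));c=max(cv2.findContours(k,0,2)[0],key=cv2.contourArea)
print(cv2.minAreaRect(c))
print(cv2.minAreaRect(np.array([ray("top",u,v,.010)[:2]*1000 for u,v in c[:,0]],np.float32)))
S=np.load("pics/side0.npz");Q=cloud("side",S["d"]);Q[S["d"]==0]=np.nan
m=(abs(Q[...,2]-.05)<.07)&(Q[...,2]>.03)&(Q[...,1]<-.2)&(Q[...,1]>-.32)&(abs(Q[...,0]-.51)<.06)
fit("side knob",Q[m],o)
m=(Q[...,2]>.09)&(Q[...,2]<.12)&(abs(Q[...,1]+.1)<.06)&(abs(Q[...,0]-.5)<.06);fit("side bearing",Q[m],o)
m=(Q[...,2]>.03)&(Q[...,2]<.08)&(abs(Q[...,1]-.14)<.03)&(abs(Q[...,0]-.48)<.06);fit("side stop",Q[m],o)
r=reg(190,228,162,196,(Z>.015)&(Z<.1));print("restc",r.mean(0),cv2.minAreaRect(r[:,:2].astype(np.float32)*1000))
hsv=cv2.cvtColor(D["im"],cv2.COLOR_RGB2HSV);br=(hsv[...,0]<22)&(hsv[...,1]>70)&(hsv[...,2]>70)
for v0,v1 in((193,223),(223,256)):
    q=reg(168,222,v0,v1,br&(Z>.045)&(Z<.1));print("fin",np.nanmax(q[:,2]),cv2.minAreaRect(q[:,:2].astype(np.float32)*1000))
w=((D["im"].min(2)>150));k=np.zeros(Z.shape,np.uint8);k[160:198,188:230]=w[160:198,188:230]
c=max(cv2.findContours(k,0,2)[0],key=cv2.contourArea);r=cv2.minAreaRect(c);print("white",r,ray("top",*r[0],.01))
E
```

```text
rod 265 x [-0.2286 -0.2238 -0.1802 -0.1355 -0.1321] y [-0.0088 -0.0079 -0.0007  0.0061  0.0067] z [0.0781 0.0838 0.0872] slope deg 0.17
bearing 460 x [-0.1078 -0.1058 -0.085  -0.0579 -0.0542] y [-0.0281 -0.0254 -0.0007  0.0238  0.0263] z [0.0979 0.1009 0.104 ] slope deg -0.37
stop 127 x [0.1368 0.1382 0.1558 0.1619 0.1623] y [-0.0292 -0.0258 -0.0018  0.0252  0.0278] z [0.0556 0.065  0.0698] slope deg 5.88
knob 266 x [-0.2652 -0.2639 -0.2531 -0.2378 -0.233 ] y [-0.0291 -0.0257 -0.0011  0.0239  0.0272] z [0.0732 0.0935 0.1076] slope deg -2.3
knobtop 162 x [-0.2654 -0.2643 -0.2568 -0.2486 -0.2463] y [-0.0265 -0.0238 -0.0009  0.0217  0.0241] z [0.0905 0.1012 0.1081] slope deg 0.19
yoke 326 x [0.0179 0.0192 0.0312 0.0448 0.0462] y [-0.0416 -0.0367 -0.      0.0372  0.0418] z [0.0927 0.1066 0.1182] slope deg 7.04
sk1 80 x [-0.02   -0.0196 -0.0105 -0.0012  0.0009] y [-0.0574 -0.0571 -0.047  -0.0367 -0.0364] z [0.1304 0.1329 0.1371] slope deg 0.28
sk2 83 x [-0.0212 -0.0193 -0.0101 -0.0007 -0.0002] y [0.035  0.0355 0.0449 0.0539 0.056 ] z [0.1291 0.1329 0.1373] slope deg 1.44
base 1772 x [-0.1
[... 620 characters left out ...]
.0322 -0.0211] y [-0.0267 -0.0234  0.0046  0.0279  0.0305] z [0.093  0.1021 0.1125] slope deg 1.09
side stop 359 x [0.131  0.1361 0.1613 0.1634 0.164 ] y [-0.0291 -0.0262  0.0036  0.0296  0.0304] z [0.0328 0.0538 0.069 ] slope deg -4.1
restc [0.59795061 0.27405318 0.02169811] ((598.0770874023438, 273.4906921386719), (63.895511627197266, 52.675270080566406), 80.89615631103516)
fin 0.07129312033235188 ((519.7667236328125, 286.8591003417969), (78.58113861083984, 44.73470687866211), 80.46728515625)
fin 0.0715932696144598 ((441.4853210449219, 298.6949157714844), (79.34239196777344, 45.04747772216797), 81.19100189208984)
white ((208.0, 178.0), (16.0, 24.0), 90.0) [0.5987527  0.27356834 0.01      ]
```

Fit results, all agreeing with the given sizes:
- **Extruder:** origin about (0.491,-0.018), heading about 95°. The ram is close to 0.
- **Empty rest:** about (0.598,0.274), axis heading about 81.4°. Extrapolating the two finished cylinders gives (0.598,0.275).

Plan: grip the knob across its diameter from above, push, pull back, then pick the cylinder off the rails.

```bash
cat >> h.py <<'E'
def plan(target,head,step=.045,end=0.):
    s=manip.sense();p=np.array(s["tcp_pos"]);x,y,z,w=s["tool_rot"]
    from scipy.spatial.transform import Rotation as Ro
    M=Ro.from_quat([x,y,z,w]).as_matrix();h=np.degrees(np.arctan2(M[1,1],M[0,1]))
    dh=(h-head+90)%180-90
    D=np.array(target)-p;n=int(max(np.ceil(np.linalg.norm(D)/step),np.ceil(abs(dh)/8.4),1))
    print("t",round(s["t"],2),"p",p.round(4),"head",round(h,2),"tilt z",M[:,2].round(4),"F",s["force"].round(1),"gap",round(s["finger_gap"],3),"n",n)
    rows=[]
    for i in range(n):
        v=M.T@(D/n);rows.append([round(float(k),4) for k in v]+[round(dh/n,2)])
        M=M@Ro.from_euler('z',dh/n,degrees=True).as_matrix()
    for i in range(0,n,5):print(rows[i:i+5])
th=np.radians(5.05);EX=np.array([-np.sin(th),np.cos(th)]);O=np.array([.4915,-.0185])
def ext(x,z): return [*(O+x*EX),z]
E
python3 -c "
from h import *
plan([.45,.25,.30],40)"
```

```text
t 0.1 p [0.2395 0.5767 0.303 ] head 67.44 tilt z [-0.0011 -0.0017 -1.    ] F [ 0.1 -0.8  0.4] gap 0.995 n 9
[[-0.0355, -0.0246, 0.0004, np.float64(3.05)], [-0.0368, -0.0226, 0.0004, np.float64(3.05)], [-0.0379, -0.0206, 0.0004, np.float64(3.05)], [-0.039, -0.0186, 0.0004, np.float64(3.05)], [-0.0399, -0.0165, 0.0004, np.float64(3.05)]]
[[-0.0407, -0.0143, 0.0004, np.float64(3.05)], [-0.0414, -0.0122, 0.0004, np.float64(3.05)], [-0.042, -0.0099, 0.0004, np.float64(3.05)], [-0.0425, -0.0077, 0.0004, np.float64(3.05)]]
```

Request:
apply_moves(increments=[[[-0.035,-0.025,0,3],[-0.037,-0.023,0,3],[-0.038,-0.021,0,3],[-0.039,-0.019,0,3],[-0.04,-0.016,0,3]]], fingers=1)

```text
t: 0.6
tcp_pos: [0.3554, 0.3928, 0.3004]
tool_rot: [0.321, 0.947, -0.001, -0.001]
force: [1.5, -0.2, -0.2]
finger_gap: 0.997
```

Request:
apply_moves(increments=[[[-0.041,-0.014,0,3],[-0.041,-0.012,0,3],[-0.042,-0.01,0,3],[-0.042,-0.008,0,3]]])

```text
t: 1.0
tcp_pos: [0.4511, 0.242, 0.2992]
tool_rot: [0.422, 0.906, -0.002, -0.002]
force: [1.5, 0.2, -0.1]
finger_gap: 1.003
```

```bash
python3 -c "
from h import *
plan(ext(-.257,.25),5.05)"
```

```text
t 1.0 p [0.4511 0.242  0.2992] head 40.04 tilt z [-0.0052 -0.0021 -1.    ] F [ 1.5  0.2 -0.1] gap 1.003 n 12
[[-0.0363, -0.0236, 0.0042, np.float64(2.92)], [-0.0375, -0.0218, 0.0042, np.float64(2.92)], [-0.0386, -0.0198, 0.0042, np.float64(2.92)], [-0.0395, -0.0178, 0.0042, np.float64(2.92)], [-0.0404, -0.0158, 0.0042, np.float64(2.92)]]
[[-0.0411, -0.0137, 0.0042, np.float64(2.92)], [-0.0418, -0.0116, 0.0042, np.float64(2.92)], [-0.0423, -0.0095, 0.0042, np.float64(2.92)], [-0.0427, -0.0073, 0.0042, np.float64(2.92)], [-0.0431, -0.0051, 0.0042, np.float64(2.92)]]
[[-0.0433, -0.0029, 0.0042, np.float64(2.92)], [-0.0434, -0.0007, 0.0042, np.float64(2.92)]]
```

Request:
apply_moves(increments=[[[-0.036,-0.024,0.002,2.9],[-0.037,-0.022,0.002,2.9],[-0.038,-0.02,0.003,2.9],[-0.039,-0.018,0.004,2.9],[-0.04,-0.016,0.004,2.9]]])

```text
t: 1.5
tcp_pos: [0.4776, 0.0195, 0.2837]
tool_rot: [0.538, 0.843, -0.001, -0.0]
force: [0.9, -0.3, -0.2]
finger_gap: 1.004
```

Request:
apply_moves(increments=[[[-0.041,-0.014,0.004,2.9],[-0.042,-0.012,0.004,2.9],[-0.042,-0.01,0.004,2.9],[-0.042,-0.007,0.004,2.9],[-0.042,-0.005,0.004,2.9]]])

```text
t: 2.0
tcp_pos: [0.4984, -0.2035, 0.2619]
tool_rot: [0.645, 0.764, -0.001, -0.002]
force: [1.2, 0.5, -0.3]
finger_gap: 1.002
```

```bash
python3 -c "
from h import *
plan(ext(-.257,.23),5.05)"
```

```text
t 2.0 p [ 0.4984 -0.2035  0.2619] head 9.71 tilt z [-3.7e-03  3.0e-04 -1.0e+00] F [ 1.2  0.5 -0.3] gap 1.002 n 2
[[-0.0363, 0.0018, 0.0159, np.float64(2.33)], [-0.0362, 0.0033, 0.0159, np.float64(2.33)]]
```

Request:
apply_moves(increments=[[[-0.036,0.002,0.016,2.3],[-0.036,0.003,0.016,2.3],[0,0,0,0]]])

```text
t: 2.3
tcp_pos: [0.5144, -0.2834, 0.2279]
tool_rot: [0.679, 0.734, -0.001, 0.0]
force: [-0.1, 0.6, 0.6]
finger_gap: 0.998
```

```bash
python3 - <<'E'
from h import *
plan(ext(-.257,.132),5.05,.025)
im,d=manip.snapshot("side");cv2.imwrite("pics/s1.png",cv2.resize(im[60:260,260:500,::-1],None,fx=3,fy=3))
im,d=manip.snapshot("top");cv2.imwrite("pics/t1.png",cv2.resize(im[150:300,330:530,::-1],None,fx=3,fy=3))
E
```

```text
t 2.3 p [ 0.5144 -0.2834  0.2279] head 4.49 tilt z [-0.0013 -0.0027 -1.    ] F [-0.1  0.6  0.6] gap 0.998 n 4
[[0.0023, 0.0001, 0.024, np.float64(-0.14)], [0.0023, 0.0002, 0.024, np.float64(-0.14)], [0.0023, 0.0002, 0.024, np.float64(-0.14)], [0.0023, 0.0002, 0.024, np.float64(-0.14)]]
```

View pics/s1.png

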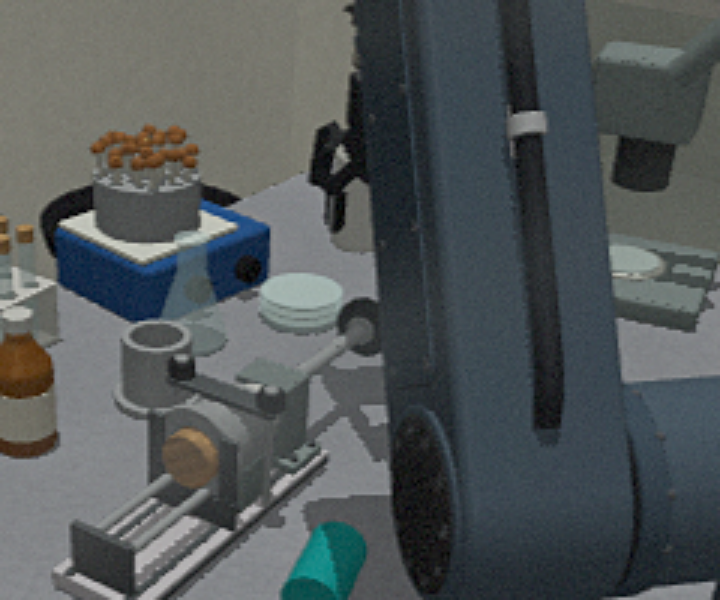

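View pics/t1.png

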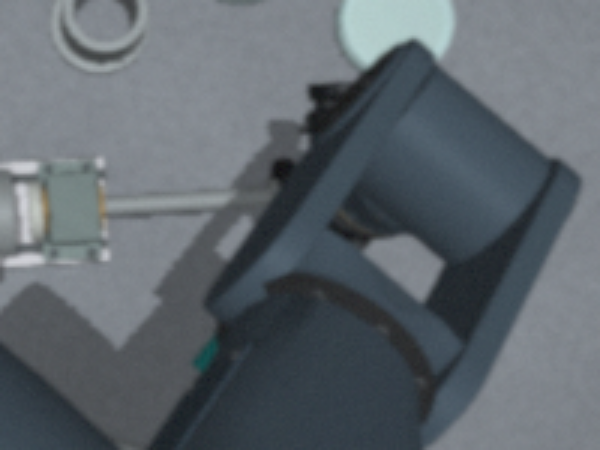

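The arm hides the knob in both views. The finger is at s1 about (335,190), above and in line with the knob. The margin is ±12 mm across the disc, and the knob was measured well, so I'm descending.

Request:
apply_moves(increments=[[[0.003,0,0.024,0],[0.003,0,0.024,0],[0.002,0,0.024,0],[0.002,0,0.018,0],[0,0,0,0]]])

```text
t: 2.9
tcp_pos: [0.5121, -0.2613, 0.14]
tool_rot: [0.675, 0.738, -0.0, -0.001]
force: [-0.2, 1.1, 1.0]
finger_gap: 1.001
```

```bash
python3 -c "
from h import *
plan(ext(-.257,.132),5.05)"
```

```text
t 2.9 p [ 0.5121 -0.2613  0.14  ] head 5.13 tilt z [-0.0024  0.0017 -1.    ] F [-0.2  1.1  1. ] gap 1.001 n 1
[[-0.0134, 0.0009, 0.008, np.float64(0.08)]]
```

Request:
apply_moves(increments=[[[-0.013,0.001,0.008,0],[0,0,0,0],[0,0,0,0]]])

```text
t: 3.2
tcp_pos: [0.5155, -0.2736, 0.1342]
tool_rot: [0.673, 0.739, -0.0, -0.0]
force: [-0.0, -0.2, -0.3]
finger_gap: 1.001
```

```bash
python3 -c "
from h import *
plan(ext(-.257,.132),5.05)"
```

```text
t 3.2 p [ 0.5155 -0.2736  0.1342] head 5.33 tilt z [-1.e-04 -0.e+00 -1.e+00] F [-0.  -0.2 -0.3] gap 1.001 n 1
[[-0.0008, -0.0015, 0.0022, np.float64(0.28)]]
```

Aligned with the knob; closing the fingers.

Request:
apply_moves(increments=[[[-0.001,-0.0015,0.001,0],[0,0,0,0],[0,0,0,0],[0,0,0,0],[0,0,0,0]]], fingers=0, newtons=50)

```text
t: 3.7
tcp_pos: [0.5147, -0.2755, 0.1354]
tool_rot: [0.674, 0.739, 0.0, 0.002]
force: [0.4, 0.5, -0.8]
finger_gap: 0.68
```

```bash
python3 -c "
from h import *
plan(ext(-.154,.133),5.05,.012)"
```

```text
t 3.7 p [ 0.5147 -0.2755  0.1354] head 5.31 tilt z [ 0.0035 -0.0022 -1.    ] F [ 0.4  0.5 -0.8] gap 0.68 n 9
[[0.0116, -0.0, 0.0002, np.float64(0.03)], [0.0116, -0.0, 0.0002, np.float64(0.03)], [0.0116, -0.0, 0.0002, np.float64(0.03)], [0.0116, -0.0, 0.0002, np.float64(0.03)], [0.0116, -0.0, 0.0002, np.float64(0.03)]]
[[0.0116, -0.0, 0.0002, np.float64(0.03)], [0.0116, -0.0, 0.0002, np.float64(0.03)], [0.0116, -0.0, 0.0002, np.float64(0.03)], [0.0116, -0.0001, 0.0002, np.float64(0.03)]]
```

Request:
apply_moves(increments=[[[0.006,0,0,0],[0.01,0,0,0],[0.01,0,0,0],[0.01,0,0,0],[0.01,0,0,0]]])

```text
t: 4.2
tcp_pos: [0.5114, -0.2412, 0.1353]
tool_rot: [0.673, 0.74, -0.006, 0.012]
force: [-1.6, -8.1, -1.3]
finger_gap: 0.679
```

```bash
python3 -c "
from h import *
plan(ext(-.154,.133),5.05,.012)"
```

```text
t 4.2 p [ 0.5114 -0.2412  0.1353] head 5.42 tilt z [ 0.0088 -0.0255 -0.9996] F [-1.6 -8.1 -1.3] gap 0.679 n 6
[[0.0116, 0.0, 0.0001, np.float64(0.06)], [0.0116, 0.0, 0.0001, np.float64(0.06)], [0.0116, 0.0, 0.0001, np.float64(0.06)], [0.0116, -0.0, 0.0001, np.float64(0.06)], [0.0116, -0.0, 0.0001, np.float64(0.06)]]
[[0.0116, -0.0, 0.0001, np.float64(0.06)]]
```

Request:
apply_moves(increments=[[[0.012,0,0,0],[0.012,0,0,0],[0.012,0,0,0],[0.012,0,0,0],[0.01,0,0,0]]])

```text
t: 4.7
tcp_pos: [0.5071, -0.1947, 0.1352]
tool_rot: [0.673, 0.74, -0.013, 0.021]
force: [-1.8, -8.0, 0.6]
finger_gap: 0.676
```

```bash
python3 -c "
from h import *
plan(ext(-.154,.133),5.05,.008)"
```

```text
t 4.7 p [ 0.5071 -0.1947  0.1352] head 5.45 tilt z [ 0.0132 -0.0472 -0.9988] F [-1.8 -8.   0.6] gap 0.676 n 3
[[0.0076, 0.0, 0.0004, np.float64(0.13)], [0.0076, 0.0, 0.0004, np.float64(0.13)], [0.0076, -0.0, 0.0004, np.float64(0.13)]]
```

Request:
apply_moves(increments=[[[0.011,0,0,0],[0.011,0,0,0],[0.009,0,0,0],[0.005,0,0,0]]])

```text
t: 5.1
tcp_pos: [0.5048, -0.1681, 0.1352]
tool_rot: [0.671, 0.74, -0.019, 0.028]
force: [-6.0, -22.6, -6.8]
finger_gap: 0.675
```

```bash
python3 - <<'E'
from h import *
plan(ext(-.154,.133),5.05,.008)
im,d=manip.snapshot("top");cv2.imwrite("pics/t2.png",cv2.resize(im[180:260,230:430,::-1],None,fx=4,fy=4))
im,d2=manip.snapshot("side");cv2.imwrite("pics/s2.png",cv2.resize(im[140:270,250:450,::-1],None,fx=4,fy=4))
np.savez("pics/t2.npz",d=d)
E
```

```text
t 5.1 p [ 0.5048 -0.1681  0.1352] head 5.61 tilt z [ 0.0156 -0.065  -0.9978] F [ -6.  -22.6  -6.8] gap 0.675 n 1
[[-0.0037, -0.0001, 0.0025, np.float64(0.56)]]
```

View pics/t2.png

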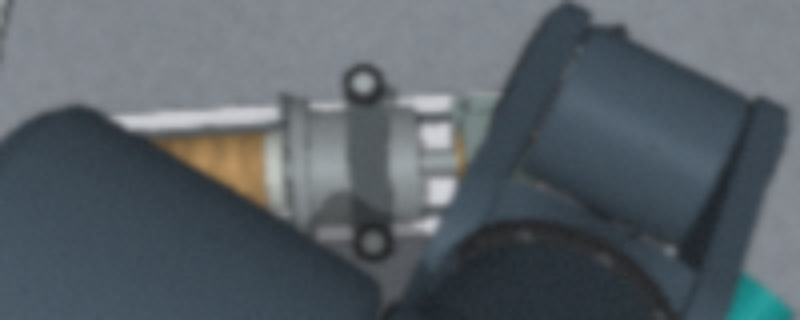

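View pics/s2.png

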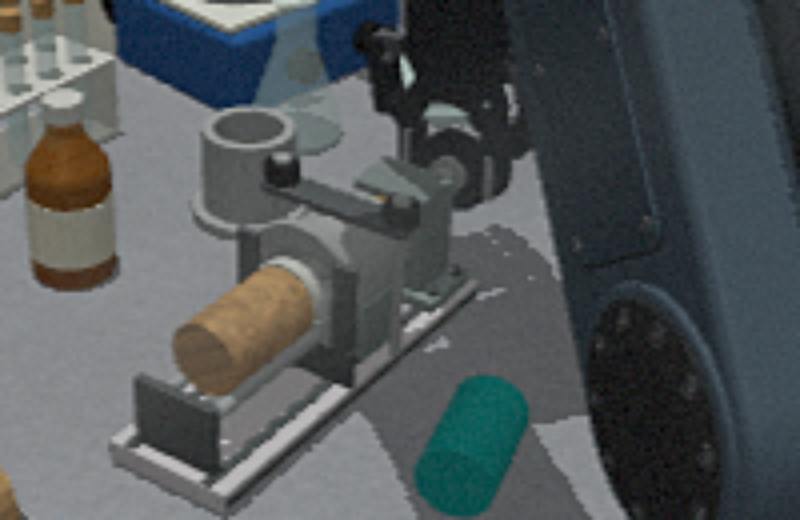

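The picture shows the white piston face out of the yoke at s2 (305,275), and the cylinder lying free on the rails. The ram is at its stop (22 N). Now I'll draw it back.

Request:
apply_moves(increments=[[[-0.008,0,0,0],[-0.012,0,0,0],[-0.012,0,0,0],[-0.012,0,0,0],[-0.012,0,0,0]]])

```text
t: 5.7
tcp_pos: [0.5091, -0.2152, 0.1353]
tool_rot: [0.673, 0.739, -0.013, 0.019]
force: [3.7, 8.2, -1.3]
finger_gap: 0.676
```

```bash
python3 - <<'E'
from h import *
plan(ext(-.257,.135),5.05,.012)
E
```

```text
t 5.7 p [ 0.5091 -0.2152  0.1353] head 5.41 tilt z [ 0.0095 -0.0449 -0.9989] F [ 3.7  8.2 -1.3] gap 0.676 n 5
[[-0.0119, -0.0001, 0.0006, np.float64(0.07)], [-0.0119, -0.0001, 0.0006, np.float64(0.07)], [-0.0119, -0.0001, 0.0006, np.float64(0.07)], [-0.0119, -0.0001, 0.0006, np.float64(0.07)], [-0.0119, -0.0001, 0.0006, np.float64(0.07)]]
```

Request:
apply_moves(increments=[[[-0.012,0,0,0],[-0.012,0,0,0],[-0.012,0,0,0],[-0.012,0,0,0],[-0.01,0,0,0]]])

```text
t: 6.2
tcp_pos: [0.5136, -0.2618, 0.1354]
tool_rot: [0.673, 0.74, -0.007, 0.009]
force: [0.5, 6.8, 1.6]
finger_gap: 0.679
```

```bash
python3 - <<'E'
from h import *
plan(ext(-.257,.135),5.05,.012)
E
```

```text
t 6.2 p [ 0.5136 -0.2618  0.1354] head 5.4 tilt z [ 0.0033 -0.0219 -0.9998] F [0.5 6.8 1.6] gap 0.679 n 2
[[-0.0063, -0.0003, 0.0003, np.float64(0.18)], [-0.0063, -0.0003, 0.0003, np.float64(0.18)]]
```

Request:
apply_moves(increments=[[[-0.01,0,0,0],[-0.01,0,0,0]]])

```text
t: 6.4
tcp_pos: [0.5148, -0.2755, 0.1354]
tool_rot: [0.674, 0.739, -0.003, 0.003]
force: [5.6, 26.6, 10.0]
finger_gap: 0.672
```

Request:
apply_moves(increments=[[[-0.008,0,0,0],[-0.008,0,0,0]]])

```text
t: 6.6
tcp_pos: [0.5152, -0.2772, 0.1353]
tool_rot: [0.675, 0.737, 0.006, -0.009]
force: [3.2, 19.9, 9.3]
finger_gap: 0.672
```

The pull is against the back stop: force up to 27 N and no more motion. Release and rise.

Request:
apply_moves(increments=[[[0,0,0,0],[0,0,0,0],[0,0,0,0]]])

```text
t: 6.9
tcp_pos: [0.5152, -0.2762, 0.1354]
tool_rot: [0.674, 0.738, 0.006, -0.009]
force: [-1.3, 0.2, -0.2]
finger_gap: 0.677
```

Request:
apply_moves(increments=[[[0,0,0,0],[0,0,0,0],[0,0,0,0],[0,0,0,0]]], fingers=1)

```text
t: 7.3
tcp_pos: [0.5153, -0.2772, 0.1354]
tool_rot: [0.675, 0.738, 0.006, -0.009]
force: [-0.9, -0.1, 0.1]
finger_gap: 0.997
```

Request:
apply_moves(increments=[[[0,0,-0.02,0],[0,0,-0.03,0],[0,0,-0.035,0],[0,0,-0.035,0],[0,0,-0.02,0]]])

```text
t: 7.8
tcp_pos: [0.5145, -0.2796, 0.2763]
tool_rot: [0.675, 0.737, 0.005, -0.014]
force: [1.8, -0.5, -1.2]
finger_gap: 1.002
```

```bash
python3 - <<'E'
from h import *
plan(ext(.094,.26),5.05,.045)
E
```

```text
t 7.8 p [ 0.5145 -0.2796  0.2763] head 5.03 tilt z [-0.013   0.0266 -0.9996] F [ 1.8 -0.5 -1.2] gap 1.002 n 8
[[0.0444, 0.0, 0.0033, np.float64(-0.0)], [0.0444, 0.0, 0.0033, np.float64(-0.0)], [0.0444, 0.0, 0.0033, np.float64(-0.0)], [0.0444, 0.0, 0.0033, np.float64(-0.0)], [0.0444, 0.0, 0.0033, np.float64(-0.0)]]
[[0.0444, 0.0, 0.0033, np.float64(-0.0)], [0.0444, 0.0, 0.0033, np.float64(-0.0)], [0.0444, 0.0, 0.0033, np.float64(-0.0)]]
```

```bash
python3 - <<'E'
from h import *
A=[];out=[]
for n in("side","top"):
    im,d=manip.snapshot(n);P=cloud(n,d);P[d==0]=np.nan;Z=P[...,2]
    hsv=cv2.cvtColor(im,cv2.COLOR_RGB2HSV);br=(hsv[...,0]<22)&(hsv[...,1]>70)&(hsv[...,2]>60)
    q=P[..., :2]-O;a=q@EX;b=q@np.array([-EX[1],EX[0]])
    m=br&(a>.03)&(a<.157)&(abs(b)<.04)&(Z>.03);
    print(n,m.sum(),np.percentile(a[m],[1,5,50,95,99]).round(4),"y",np.percentile(b[m],[1,5,50,95,99]).round(4),"z",np.percentile(Z[m],[1,50,99]).round(4))
    top=m&(Z>.09);print(" top y",b[top].mean() if top.any() else None)
    k=(Z>.05)&(Z<.115)&(a<-.14)&(a>-.30)&(abs(b)<.035)&(hsv[...,2]<80)
    if k.any():print(" knob x",np.percentile(a[k],[1,5,50,95,99]).round(4))
    s=im[140:270,250:450,::-1] if n=="side" else im[180:260,230:450,::-1]
    cv2.imwrite(f"pics/{n}3.png",cv2.resize(s,None,fx=3.6,fy=3.6))
E
```

```text
side 658 [0.054  0.0585 0.108  0.1326 0.1336] y [-0.0166 -0.0116  0.013   0.0252  0.0264] z [0.0561 0.0898 0.1019]
 top y 0.007515999419348344
 knob x [-0.2608 -0.2571 -0.2518 -0.2471 -0.1927]
top 631 [0.0525 0.0541 0.0898 0.1251 0.1282] y [-0.023  -0.0209  0.0005  0.0208  0.0226] z [0.0758 0.0954 0.1027]
 top y 0.0005696120549655533
 knob x [-0.2637 -0.2623 -0.2526 -0.2474 -0.2452]
```

View pics/side3.png

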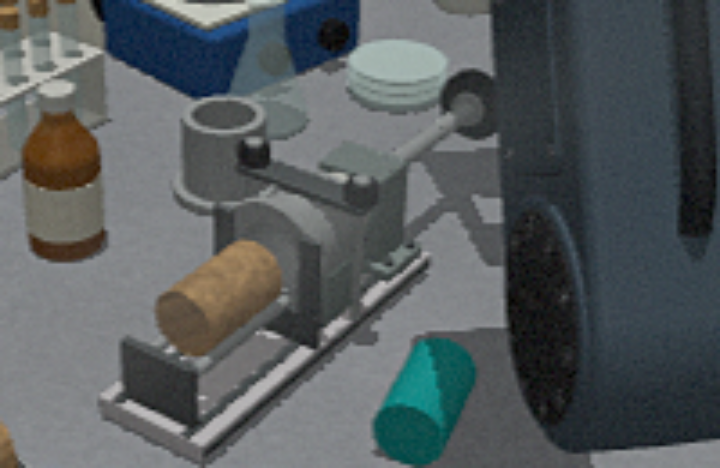

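View pics/top3.png

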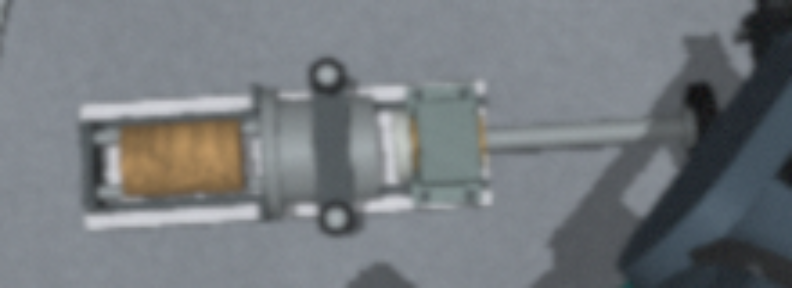

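Side3 shows the cylinder at (220,295), free on the rails, and top3 at (182,157). It spans x 53–134 mm, so its middle is at 93 mm and it's clear of the yoke. The knob face is at about −264 mm, so the ram is back. Moving over the rails.

Request:
apply_moves(increments=[[[0.042,0,0.003,0],[0.044,0,0.003,0],[0.044,0,0.003,0],[0.044,0,0.003,0],[0.044,0,0.003,0]]])

```text
t: 8.4
tcp_pos: [0.496, -0.0626, 0.263]
tool_rot: [0.68, 0.733, 0.005, -0.011]
force: [0.4, 0.6, 0.2]
finger_gap: 1.004
```

Request:
apply_moves(increments=[[[0.044,0,0.003,0],[0.044,0,0.003,0],[0.03,0,0.003,0],[0,0,0,0],[0,0,0,0]]])

```text
t: 8.9
tcp_pos: [0.4807, 0.065, 0.2509]
tool_rot: [0.677, 0.736, 0.001, -0.016]
force: [-0.2, -0.1, 1.1]
finger_gap: 1.001
```

```bash
python3 - <<'E'
from h import *
plan(ext(.093,.16),5.05,.02)
E
```

```text
t 8.9 p [0.4807 0.065  0.2509] head 4.74 tilt z [-0.0218  0.024  -0.9995] F [-0.2 -0.1  1.1] gap 1.001 n 5
[[0.0013, 0.001, 0.0182, np.float64(-0.06)], [0.0013, 0.001, 0.0182, np.float64(-0.06)], [0.0013, 0.001, 0.0182, np.float64(-0.06)], [0.0013, 0.001, 0.0182, np.float64(-0.06)], [0.0013, 0.001, 0.0182, np.float64(-0.06)]]
```

```bash
python3 - <<'E'
from h import *
print(ext(.093,.16))
plan([.4846,.0728,.16],5.05,.02)
E
```

```text
[np.float64(0.48331367004082115), np.float64(0.0741389982771805), 0.16]
t 8.9 p [0.4807 0.065  0.2509] head 4.74 tilt z [-0.0218  0.024  -0.9995] F [-0.2 -0.1  1.1] gap 1.001 n 5
[[0.001, 0.0013, 0.0182, np.float64(-0.06)], [0.001, 0.0013, 0.0182, np.float64(-0.06)], [0.001, 0.0013, 0.0182, np.float64(-0.06)], [0.001, 0.0013, 0.0182, np.float64(-0.06)], [0.001, 0.0013, 0.0182, np.float64(-0.06)]]
```

Request:
apply_moves(increments=[[[0.001,0.001,0.018,0],[0.001,0.001,0.018,0],[0.001,0.001,0.018,0],[0.001,0.001,0.018,0],[0,0,0,0]]])

```text
t: 9.4
tcp_pos: [0.4848, 0.065, 0.1755]
tool_rot: [0.68, 0.733, 0.001, -0.015]
force: [0.1, -0.3, 0.2]
finger_gap: 0.993
```

```bash
python3 - <<'E'
from h import *
plan([.4846,.0728,.134],5.05,.02)
E
```

```text
t 9.4 p [0.4848 0.065  0.1755] head 4.34 tilt z [-0.0201  0.0222 -0.9996] F [ 0.1 -0.3  0.2] gap 0.993 n 3
[[0.0023, 0.0004, 0.0139, np.float64(-0.24)], [0.0023, 0.0004, 0.0139, np.float64(-0.24)], [0.0023, 0.0004, 0.0139, np.float64(-0.24)]]
```

Request:
apply_moves(increments=[[[0.004,0,0.013,-0.3],[0.003,0,0.013,-0.3],[0.003,0,0.012,0],[0,0,0,0]]])

```text
t: 9.8
tcp_pos: [0.4857, 0.0715, 0.1375]
tool_rot: [0.678, 0.735, 0.002, -0.014]
force: [0.3, -0.7, 0.2]
finger_gap: 1.0
```

```bash
python3 - <<'E'
from h import *
plan([.4846,.0728,.134],5.05,.02)
E
```

```text
t 9.8 p [0.4857 0.0715 0.1375] head 4.59 tilt z [-0.0171  0.0213 -0.9996] F [ 0.3 -0.7  0.2] gap 1.0 n 1
[[0.0013, -0.0009, 0.0036, np.float64(-0.46)]]
```

Request:
apply_moves(increments=[[[0.001,-0.001,0.0035,-0.4],[0,0,0,0],[0,0,0,0]]])

```text
t: 10.1
tcp_pos: [0.4854, 0.0716, 0.1349]
tool_rot: [0.676, 0.737, 0.003, -0.013]
force: [0.3, -0.0, -0.4]
finger_gap: 1.001
```

Request:
apply_moves(increments=[[[0,0,0,0],[0,0,0,0],[0,0,0,0],[0,0,0,0],[0,0,0,0]]], fingers=0, newtons=22)

```text
t: 10.6
tcp_pos: [0.4844, 0.0716, 0.1364]
tool_rot: [0.675, 0.737, 0.002, -0.013]
force: [0.0, -0.7, -0.9]
finger_gap: 0.575
```

Request:
apply_moves(increments=[[[0,0,0,0],[0,0,0,0],[0,0,-0.004,0],[0,0,-0.008,0],[0,0,-0.015,0]]])

```text
t: 11.1
tcp_pos: [0.4842, 0.0711, 0.163]
tool_rot: [0.676, 0.737, 0.001, -0.014]
force: [0.1, 0.1, -0.5]
finger_gap: 0.573
```

```bash
python3 - <<'E'
from h import *
plan([.4846,.0728,.2],5.05,.02)
E
```

```text
t 11.1 p [0.4842 0.0711 0.163 ] head 5.01 tilt z [-0.0199  0.0211 -0.9996] F [ 0.1  0.1 -0.5] gap 0.573 n 2
[[0.0012, -0.0001, -0.0185, np.float64(-0.02)], [0.0012, -0.0001, -0.0185, np.float64(-0.02)]]
```

Gripped: the gap reads about 49 mm, matching 50 mm. The axis is about 61 mm below the TCP. Rise and carry.

Request:
apply_moves(increments=[[[0,0,-0.03,0],[0,0,-0.035,0],[0,0,-0.015,0]]])

```text
t: 11.4
tcp_pos: [0.4854, 0.0694, 0.2465]
tool_rot: [0.676, 0.737, 0.001, -0.015]
force: [0.6, 0.6, -0.5]
finger_gap: 0.577
```

```bash
python3 - <<'E'
from h import *
plan([.599,.2707,.2],-8.6,.035)
E
```

```text
t 11.4 p [0.4854 0.0694 0.2465] head 5.0 tilt z [-0.0216  0.0212 -0.9995] F [ 0.6  0.6 -0.5] gap 0.577 n 7
[[0.0271, 0.0188, 0.0069, np.float64(1.94)], [0.0277, 0.0179, 0.0069, np.float64(1.94)], [0.0283, 0.0169, 0.0069, np.float64(1.94)], [0.0289, 0.016, 0.0069, np.float64(1.94)], [0.0294, 0.015, 0.0069, np.float64(1.94)]]
[[0.0299, 0.014, 0.0069, np.float64(1.94)], [0.0303, 0.0129, 0.0069, np.float64(1.94)]]
```

Request:
apply_moves(increments=[[[0.025,0.018,0.004,1.9],[0.028,0.018,0.006,1.9],[0.028,0.017,0.006,1.9],[0.029,0.016,0.006,1.9],[0.029,0.015,0.006,1.9]]])

```text
t: 11.9
tcp_pos: [0.5698, 0.2117, 0.2281]
tool_rot: [0.739, 0.674, 0.003, -0.011]
force: [0.6, -0.1, -1.4]
finger_gap: 0.575
```

Request:
apply_moves(increments=[[[0.028,0.014,0.006,1.9],[0.022,0.01,0.006,1.9],[0,0,0,0],[0,0,0,0]]])

```text
t: 12.3
tcp_pos: [0.6005, 0.265, 0.2176]
tool_rot: [0.76, 0.65, 0.004, -0.011]
force: [0.1, -0.8, -0.9]
finger_gap: 0.578
```

```bash
python3 - <<'E'
from h import *
plan([.599,.2707,.2],-8.6,.035)
E
```

```text
t 12.3 p [0.6005 0.265  0.2176] head -8.95 tilt z [-0.0079  0.0213 -0.9997] F [ 0.1 -0.8 -0.9] gap 0.578 n 1
[[0.005, -0.0022, 0.0177, np.float64(-0.35)]]
```

Request:
apply_moves(increments=[[[0.004,-0.002,0.018,-0.3],[0.001,0,0.02,0],[0,0,0.015,0],[0,0,0,0],[0,0,0,0]]])

```text
t: 12.8
tcp_pos: [0.5976, 0.2677, 0.1663]
tool_rot: [0.759, 0.651, 0.004, -0.01]
force: [-0.5, -0.3, -0.2]
finger_gap: 0.575
```

```bash
python3 - <<'E'
from h import *
plan([.599,.2707,.15],-8.6,.035)
for n in("side","top"):
    im,d=manip.snapshot(n);np.savez(f"pics/{n}4.npz",im=im,d=d)
    P=cloud(n,d);P[d==0]=np.nan;Z=P[...,2]
    hsv=cv2.cvtColor(im,cv2.COLOR_RGB2HSV);br=(hsv[...,0]<22)&(hsv[...,1]>70)&(hsv[...,2]>50)
    m=br&(abs(P[...,0]-.6)<.05)&(abs(P[...,1]-.27)<.08)&(Z>.05)
    u=np.array([.150,.989]);q=(P[...,:2]-[.598,.274]);a=q@u;b=q@[u[1],-u[0]]
    print(n,m.sum());
    if m.sum()>20:print(np.percentile(a[m],[1,5,50,95,99]).round(4),np.percentile(b[m],[1,5,50,95,99]).round(4),np.percentile(Z[m],[1,50,99]).round(3))
    s=im[200:340,150:330,::-1] if n=="side" else im[130:270,130:310,::-1]
    cv2.imwrite(f"pics/{n}4.png",cv2.resize(s,None,fx=4,fy=4))
E
```

```text
t 12.8 p [0.5976 0.2677 0.1663] head -8.73 tilt z [-0.0075  0.0203 -0.9998] F [-0.5 -0.3 -0.2] gap 0.575 n 1
[[0.0028, 0.0011, 0.0164, np.float64(-0.13)]]
side 549
[-0.0432 -0.0402  0.0167  0.0348  0.0353] [-0.0281 -0.0262 -0.0196  0.0071  0.0146] [0.088 0.116 0.138]
top 357
[-0.0451 -0.0448 -0.0326 -0.0125 -0.0094] [-0.0232 -0.0213 -0.0022  0.0198  0.0224] [0.091 0.125 0.147]
```

View pics/side4.png

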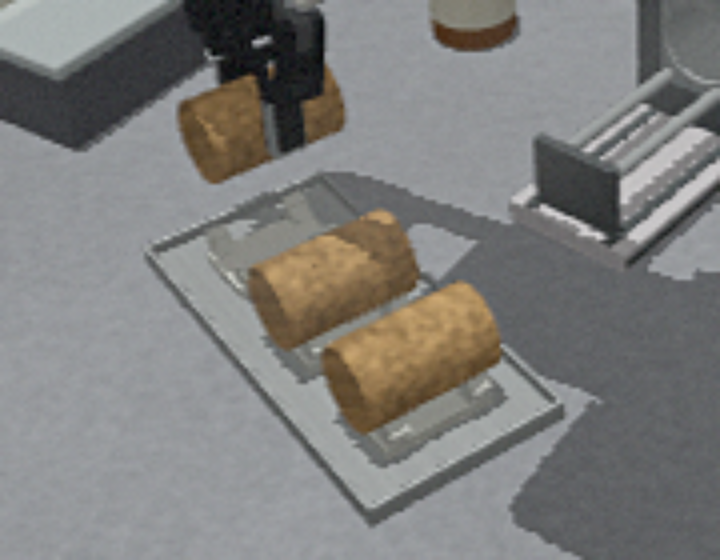

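View pics/top4.png

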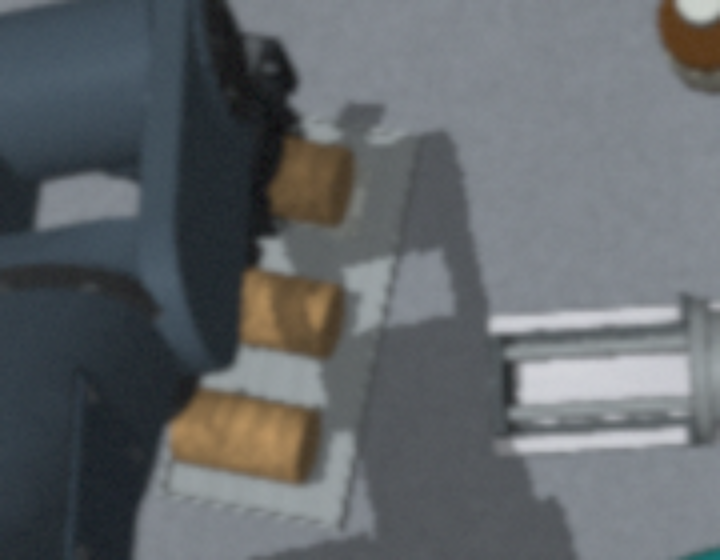

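Side4 shows the cylinder in the fingers at (265,120), above the empty rest at (270,240). It measures 5 mm short along its axis and centred across, so I'll correct by +5 mm and lower. Axis height 42 mm means a final TCP z of about 0.103.

Request:
apply_moves(increments=[[[0.005,0,0.012,0],[0.001,0,0.012,0],[0,0,0.01,0],[0,0,0,0],[0,0,0,0]]])

```text
t: 13.4
tcp_pos: [0.5995, 0.2753, 0.1313]
tool_rot: [0.759, 0.651, 0.005, -0.009]
force: [0.4, -0.5, -0.2]
finger_gap: 0.579
```

```bash
python3 - <<'E'
from h import *
plan([.5982,.2727,.112],-8.6,.01)
E
```

```text
t 13.4 p [0.5995 0.2753 0.1313] head -8.73 tilt z [-0.004   0.0212 -0.9998] F [ 0.4 -0.5 -0.2] gap 0.579 n 2
[[-0.0016, -0.0004, 0.0096, np.float64(-0.06)], [-0.0016, -0.0004, 0.0096, np.float64(-0.06)]]
```

Request:
apply_moves(increments=[[[-0.002,-0.001,0.008,0],[-0.001,0,0.008,0],[0,0,0.003,0],[0,0,0,0],[0,0,0,0]]])

```text
t: 13.9
tcp_pos: [0.5978, 0.2725, 0.1104]
tool_rot: [0.759, 0.651, 0.005, -0.009]
force: [0.9, -0.2, -1.1]
finger_gap: 0.577
```

```bash
python3 - <<'E'
from h import *
plan([.5982,.2727,.103],-8.6,.003)
im,d=manip.snapshot("side")
cv2.imwrite("pics/side5.png",cv2.resize(im[200:340,150:330,::-1],None,fx=4,fy=4))
E
```

```text
t 13.9 p [0.5978 0.2725 0.1104] head -8.73 tilt z [-0.0042  0.0211 -0.9998] F [ 0.9 -0.2 -1.1] gap 0.577 n 3
[[0.0, 0.0001, 0.0025, np.float64(-0.04)], [0.0, 0.0001, 0.0025, np.float64(-0.04)], [0.0, 0.0001, 0.0025, np.float64(-0.04)]]
```

View pics/side5.png

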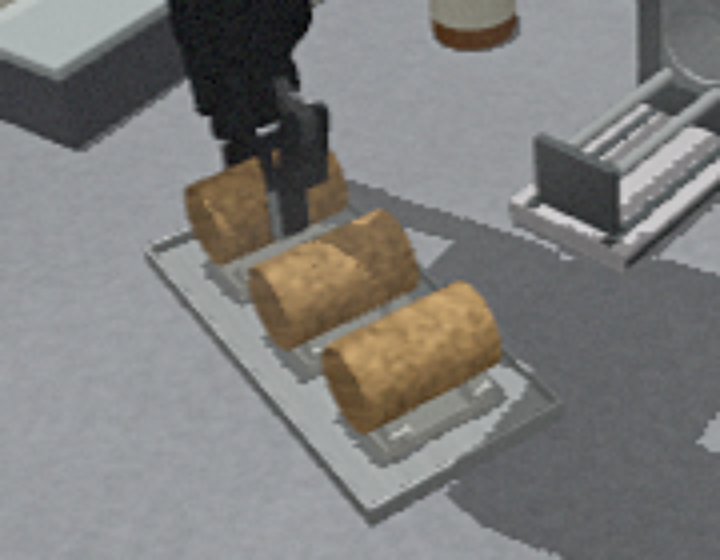

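The cylinder is just above the rest at (265,205), clear of its neighbour. Lowering in small steps to contact.

Request:
apply_moves(increments=[[[0,0,0.003,0],[0,0,0.002,0],[0,0,0,0]]])

```text
t: 14.25
tcp_pos: [0.5983, 0.2728, 0.1059]
tool_rot: [0.759, 0.651, 0.006, -0.009]
force: [-0.6, -0.3, -0.3]
finger_gap: 0.576
```

Request:
apply_moves(increments=[[[0,0,0.002,0],[0,0,0,0]]])

```text
t: 14.45
tcp_pos: [0.5985, 0.2729, 0.1039]
tool_rot: [0.759, 0.651, 0.006, -0.009]
force: [-0.6, -0.1, -0.6]
finger_gap: 0.581
```

Request:
apply_moves(increments=[[[0,0,0.0015,0],[0,0,0,0]]])

```text
t: 14.65
tcp_pos: [0.5987, 0.2731, 0.1035]
tool_rot: [0.759, 0.651, 0.007, -0.009]
force: [-0.2, 0.1, -0.1]
finger_gap: 0.574
```

Request:
apply_moves(increments=[[[0,0,0.0015,0],[0,0,0,0]]])

```text
t: 14.85
tcp_pos: [0.5988, 0.2732, 0.1036]
tool_rot: [0.759, 0.651, 0.007, -0.009]
force: [0.7, -0.4, -1.1]
finger_gap: 0.577
```

Request:
apply_moves(increments=[[[0,0,0.003,0]]])

```text
t: 14.95
tcp_pos: [0.599, 0.2734, 0.103]
tool_rot: [0.759, 0.651, 0.007, -0.009]
force: [-9.0, -3.1, 27.2]
finger_gap: 0.573
```

```bash
python3 - <<'E'
from h import *
plan([.5982,.2727,.103],-8.6,.003)
for n in("side",):
    im,d=manip.snapshot(n);P=cloud(n,d);P[d==0]=np.nan;Z=P[...,2]
    hsv=cv2.cvtColor(im,cv2.COLOR_RGB2HSV);br=(hsv[...,0]<22)&(hsv[...,1]>70)&(hsv[...,2]>50)
    u=np.array([.150,.989]);q=(P[...,:2]-[.598,.274]);a=q@u;b=q@[u[1],-u[0]]
    for b0 in(0,-.08,-.16):
        m=br&(abs(a)<.06)&(abs(b-b0)<.035)&(Z>.01)
        print(b0,m.sum(),np.percentile(a[m],[1,50,99]).round(4),np.percentile(b[m],[1,50,99]).round(4),np.percentile(Z[m],[1,50,99]).round(4))
    cv2.imwrite("pics/side6.png",cv2.resize(im[220:300,180:270,::-1],None,fx=6,fy=6,interpolation=cv2.INTER_CUBIC))
E
```

```text
t 14.95 p [0.599  0.2734 0.103 ] head -8.76 tilt z [-6.000e-04  2.220e-02 -9.998e-01] F [-9.  -3.1 27.2] gap 0.573 n 1
[[-0.0008, -0.0007, -0.0, np.float64(-0.16)]]
0 492 [-0.0371  0.0234  0.0414] [-0.0265 -0.0176  0.0147] [0.0237 0.054  0.0798]
-0.08 886 [-0.037   0.009   0.0426] [-0.1062 -0.0963 -0.0636] [0.0266 0.0578 0.0694]
-0.16 1001 [-0.0367  0.0093  0.0424] [-0.1858 -0.1755 -0.1447] [0.0257 0.0584 0.0689]
```

View pics/side6.png

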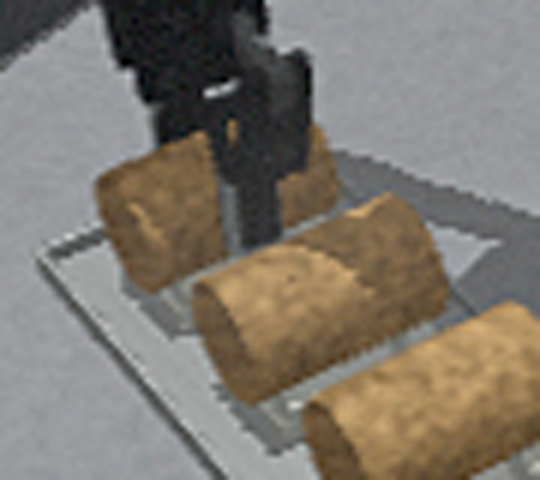

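The cylinder is seated: 27 N on a small press, and its extent along the axis matches its neighbours within about 1 mm. I'll relax, then open only partly (about 62 mm) so the fingers don't touch the neighbour.

Request:
apply_moves(increments=[[[0,0,-0.0005,0],[0,0,0,0]]])

```text
t: 15.2
tcp_pos: [0.5993, 0.2735, 0.1046]
tool_rot: [0.759, 0.651, 0.008, -0.008]
force: [-0.1, -0.0, -0.4]
finger_gap: 0.573
```

Request:
apply_moves(increments=[[[0,0,0,0],[0,0,0,0],[0,0,0,0],[0,0,0,0]]], fingers=0.73)

```text
t: 15.6
tcp_pos: [0.5993, 0.2734, 0.1029]
tool_rot: [0.759, 0.651, 0.008, -0.008]
force: [0.4, 0.1, 0.1]
finger_gap: 0.728
```

Request:
apply_moves(increments=[[[0,0,-0.008,0],[0,0,-0.015,0],[0,0,-0.025,0],[0,0,-0.035,0],[0,0,-0.04,0]]])

```text
t: 16.1
tcp_pos: [0.5962, 0.2697, 0.226]
tool_rot: [0.759, 0.651, 0.001, -0.011]
force: [1.2, -0.2, 0.4]
finger_gap: 0.731
```

```bash
python3 - <<'E'
from h import *
plan([.45,.42,.3],-8.6,.04)
E
```

```text
t 16.1 p [0.5962 0.2697 0.226 ] head -8.75 tilt z [-0.0127  0.019  -0.9997] F [ 1.2 -0.2  0.4] gap 0.731 n 6
[[0.0213, -0.0281, -0.0115, np.float64(-0.03)], [0.0213, -0.0281, -0.0115, np.float64(-0.03)], [0.0213, -0.0281, -0.0115, np.float64(-0.03)], [0.0213, -0.0281, -0.0115, np.float64(-0.03)], [0.0213, -0.0281, -0.0115, np.float64(-0.03)]]
[[0.0213, -0.028, -0.0115, np.float64(-0.03)]]
```

Request:
apply_moves(increments=[[[0.025,-0.025,-0.012,0],[0.035,-0.028,-0.012,0],[0.035,-0.028,-0.012,0],[0.035,-0.028,-0.012,0],[0.03,-0.028,-0.012,0]]])

```text
t: 16.6
tcp_pos: [0.4904, 0.4484, 0.3073]
tool_rot: [0.763, 0.646, 0.012, -0.007]
force: [0.8, 0.2, 0.1]
finger_gap: 0.73
```

Request:
apply_moves(increments=[[[0.03,-0.028,0,0],[0.03,-0.025,0,0],[0.02,-0.01,0,0],[0,0,0,0],[0,0,0,0]]])

```text
t: 17.1
tcp_pos: [0.4341, 0.5463, 0.3212]
tool_rot: [0.76, 0.65, 0.02, -0.007]
force: [-0.2, -1.0, 0.2]
finger_gap: 0.729
```

```bash
python3 - <<'E'
from h import *
print(manip.sense()["t"],manip.sense()["tcp_pos"])
for n in("side","top"):
    im,d=manip.snapshot(n);P=cloud(n,d);P[d==0]=np.nan;Z=P[...,2]
    hsv=cv2.cvtColor(im,cv2.COLOR_RGB2HSV);br=(hsv[...,0]<22)&(hsv[...,1]>70)&(hsv[...,2]>50)
    u=np.array([.150,.989]);q=(P[...,:2]-[.598,.274]);a=q@u;b=q@[u[1],-u[0]]
    for b0 in(0,-.08,-.16):
        m=br&(abs(a)<.06)&(abs(b-b0)<.035)&(Z>.01)
        if m.sum()>5:print(n,b0,m.sum(),np.percentile(a[m],[1,50,99]).round(4),np.percentile(b[m],[1,50,99]).round(4),np.percentile(Z[m],[1,50,99]).round(4))
    qq=P[...,:2]-O;aa=qq@EX;bb=qq@np.array([-EX[1],EX[0]])
    k=(Z>.09)&(Z<.115)&(aa<-.14)&(aa>-.30)&(abs(bb)<.035)
    if k.any():print(n,"knob x",k.sum(),np.percentile(aa[k],[1,5,50,95,99]).round(4))
    cv2.imwrite(f"pics/{n}7.png",im[:,:,::-1])
E
```

```text
17.1 [0.43409853 0.54627407 0.32124157]
side 0 787 [-0.0371  0.0076  0.0411] [-0.0268 -0.017   0.0132] [0.0267 0.0569 0.0689]
side -0.08 884 [-0.0364  0.0092  0.0424] [-0.1059 -0.0964 -0.0659] [0.0256 0.0576 0.0689]
side -0.16 999 [-0.0363  0.0096  0.0424] [-0.1861 -0.1753 -0.1442] [0.0242 0.0582 0.069 ]
side knob x 104 [-0.2651 -0.2624 -0.2525 -0.2474 -0.2444]
top 0 620 [-0.0389 -0.0047  0.0379] [-0.0226 -0.001   0.0223] [0.0278 0.0627 0.0699]
top -0.08 618 [-0.038  -0.0035  0.0389] [-0.1012 -0.0796 -0.0574] [0.029  0.0628 0.0694]
top -0.16 629 [-0.0382 -0.0033  0.0392] [-0.1806 -0.1582 -0.1366] [0.0299 0.0624 0.0702]
top knob x 153 [-0.2641 -0.2636 -0.2562 -0.25   -0.246 ]
```

View pics/side7.png

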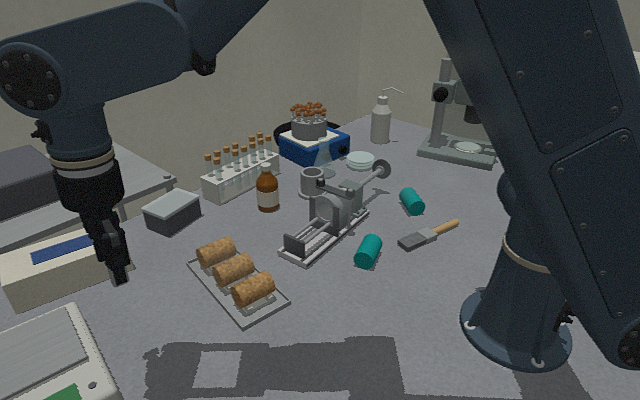

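View pics/top7.png

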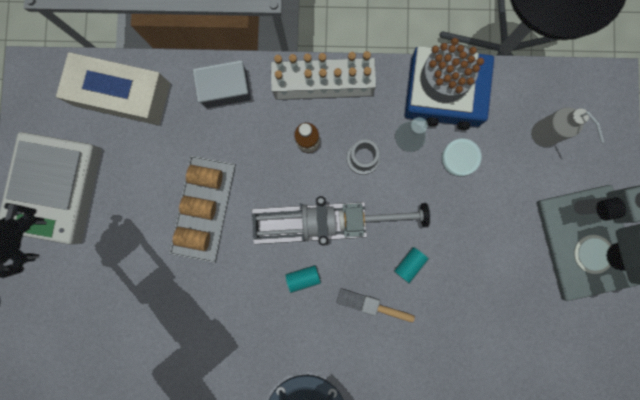

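Both views show three cylinders lying in the tray, at side (215,250), (233,269), (253,290). The knob is back at top (425,215), the bystanders are unmoved, and the arm is clear. Handing in.

```bash
python3 -c "
from station import manip
print(manip.sign_off())"
```

```text
the job is handed in; nothing more can be done
None
```

The cylinder is out of its mould and lying in the empty V rest, the ram is fully back, and the job is handed in at about 17 s of the 72 s allowed.

I gripped the ram's knob and pushed it to its stop, so the cylinder came out on the rails with its middle at about 93 mm. I then drew the ram back to its rear stop, and only after that lifted the cylinder off the rails and lowered it into the rest.

**Last checks, in both views:**
- **Cylinder:** it sits level with its neighbours, with its top at about 69 mm and its position along the axis within about 1–1.5 mm of theirs.
- **Ram:** the knob face is at −264 mm, which is fully back.
- **Rest of the bench:** the finished cylinders and the other objects looked unmoved, and the gripper was clear of everything.

**Not perfect:**
- **Tool tilt:** the tool tilted up to 4° while pushing the ram, and about 1° of that stayed during the carry.
- **Contact press:** a small press to check that the cylinder was seated briefly reached about 27 N at the wrist, before I relaxed and let go.

No other check failed or disagreed.

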